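Fit the face plate over the spindle and its drive pin

ROBOT

A 7-joint arm with a two-finger parallel gripper is mounted at the origin on a cart in front of the work surface, level with it; the furniture and walls round the work are solid. World frame = base frame: x ahead of the robot, y to its left, z up, the work surface at z = 0. Lengths are in m, angles in rad, forces in N, time in s.
With the tool pointing down it reaches from about 0.4 to 0.875 m from the base axis. Payload 19.3 kg.
Tool frame: the origin (TCP) lies at the very end of the fingers, on their centre line; the grasp point (between the pads) lies 19 mm behind it; z points along the fingers, y is the line along which they close (so a half turn about z gives the same grasp; the last joint's range is limited). The gripper opens to 85 mm and grips with 20 to 120 N. Pads are 22 mm wide; open, the fingers measure 114 mm over their backs; the gripper's body (76 mm by 85 mm) begins 54 mm behind the grasp point. The pads swing forward as they close: fully open they stand 13 mm farther back than shut.
Start: joints at [-1.214, 0.521, -0.036, 1.599, 0.021, 1.021, -0.113], TCP at [0.259, 0.569, 0.231] pointing down, gripper open.
Joint ranges: [-2.91, 2.91], [-0.3, 2.13], [-1.5, 1.42], [0.17, 2.43], [-1.26, 4.41], [0.16, 1.93], [-2.52, 2.52]. Speed limits (rad/s): [1.89, 1.89, 2.39, 2.39, 3.01, 3.01, 3.01].

INTERFACE

Orientations are given as [roll, pitch, yaw] about the fixed x, y, z axes, in that order (R = Rz(yaw) Ry(pitch) Rx(roll)).
In Python, from workcell import bot gives the robot as it stands. The module is installed in compiled form; this text tells all that it offers.
- The arm moves only by the tool apply_moves, never from a script. Its arguments are lists of equal length, an entry for each row: "claw": the finger opening in m, from 0 to 0.0854; "xyz": the shift along the tool's x, y, z in m, a list of three; "twist": the turn, a rotation vector about the tool's x, y, z in rad, a list of three. A call has 1 to 20 rows; each row shifts and turns the commanded pose from where the row before left it, along the tool's axes as they then stand; what a row does not reach is not made up. A row lasts 1/10 s, in which the tool goes at most 50 mm and 8.59 degrees, less where a joint would pass 70% of its speed; a pose out of reach is approached as far as the arm can. A call with a gripper value outside its range is refused whole. The fingers move at their own pace and stop on an object; "force" is the grip in N (left out, the last holds). Time passes only in rows, so rows that do not move let the fingers close. It gives the time, the measured TCP pose, the force, the opening and the grip force at its end, in the units of the state.
- bot.observe(): the state, without advancing time (a new reading comes with each control period).
- bot.grab_frame(name): name is "scene" or "side" or "wrist"; returns a dict with "img" (400x640x3 uint8, red, green, blue), "vfov" (degrees; the focal length in pixels is half the picture's height over the tangent of half this angle, whatever the lens; pixels are square), "cx", "cy" (the principal point, pixels), "view" (4x4, takes a point from world to camera coordinates). Camera axes: x right, y up, looking along -z (the intrinsics and any distortion apply to the point x, -y, -z); pixel columns grow to the right and rows downward; lengths in m; the calibration is good to about 2 mm. A picture is of the moment at which its call begins. There is no depth.
- bot.job_done(): hands the job in; it is judged then, once.
Trained networks look in the newest picture that a camera, given by its name, has taken for a name from the list of things; names that differ only in an ending like _2 or _b are one class to them, and where a whole thing is asked for, a point or a joint stands for the part that bears it (a point fixed in the world has none). Each returns a list of dicts, best first, with "score" (0 to 1); they miss things now and then, are a little off and sometimes report something else, mostly with a low value. They report only what shows in the picture. A call takes as long as a camera call. They do not tell look-alikes from the thing itself.
- bot.find_in(camera, query): "position" ([x, y, z] in m, in world coordinates, good to about 4 mm: the middle of the surface that is visible of it).
The state is a dict: "clock": time; "qpos": joint angles; "qd": joint speeds; "joint_efforts": joint torques, N m; "position": TCP position; "tool_rot": TCP orientation; "force": force on the tool from outside, world axes, zero at the start; "moment": the same for the moment, N m; "grip_width": finger opening in m; "finger_force": force on a finger pad.
Only numpy, scipy, OpenCV 4.12 (cv2) and the standard library are available. Lean on these libraries where they do the work, as an engineer would, in place of code of your own. Each camera call takes 0.05 s, during which the arm holds its last target. There are 200 camera calls.

TASK

Pick up the steel face plate by its square boss, lower it over the shaft of the clamped spindle, and turn it gently to feel for the drive pin until the pin hole drops over it and the plate sits flush on the spindle flange. Keep the force between plate and spindle below 60 N at all times, leave the flux pot, the heat sink and the marker where they are, and let go of the plate at the end.

Things in the scene. Friction and masses are not known exactly. Their poses are not given: they have to be found in the camera images.
- face_plate: loose steel plate 96 (x) by 64 (y) by 10 mm, lying boss up; on its middle a square boss 32 x 32 mm, 34 mm high (44 mm in all), to be gripped by a pair of parallel flats; about 0.3 kg. A round 17.6 mm bore runs through plate and boss at the middle. Origin: centre of the underside; z up out of the boss, x towards the pin hole
- spindle_stock: fixed stock: dark square foot 120 x 120 x 14 mm, grey round neck, a small steel nose block on the foot's +x edge; carries the clamped spindle, which will not turn. Origin: centre of the foot's underside on the bench; z up along the spindle axis
- spindle_axis (a point): on the spindle axis, on the flat top (seat, 40 mm above the bench) of the spindle's 100 mm flange; axes as the stock's. A 16 mm shaft stands 42 mm above it, its top 8 mm tapered to 9 mm. Also on the seat, 32 mm off the axis: the drive pin, 8 mm thick, 14 mm high, its rim chamfered 0.5 mm, anywhere within 0.7 rad (40 degrees) either way of +x (nose block); not reported
- flux_pot: bystander: round pot, 46 mm across, 36 mm high; origin centre of underside
- sink_block: bystander: finned white heat sink 40 x 60 x 26 mm; origin centre of underside
- marker: bystander: marker pen 135 mm long, lying; origin centre of underside
- pin_hole (a point): centre of the plate's pin hole at its underside: a round 9.5 mm hole right through the plate, 32 mm from the plate's middle along its +x
Mind the look-alikes: they are no part of the job. Leave any black look-alike of the face_plate alone.

How it is judged:
By the outcome, as a careful person would: the job done as asked, in the order asked, and still so for the second after the job is handed in, with the robot touching nothing.
It also fails if it takes over 72 s, if anything falls off the work surface, if the arm or the gripper's body presses on something with over 40 N, if the wrist force passes 120 N, or if a joint passes its speed limit or range.

## Working session

There is one attempt and no reset: what is moved stays moved. The work goes in short steps, Python scripts to look and compute and a tool call to move; the robot and the scene stay as the last step left them, time stands still between calls to the robot, and variables do not carry over. Pictures are saved under pics/ and viewed, at most 10 in all, crops included, and the job is handed in when it is done.

Besides the shell and the picture viewer there is one more tool, called after "Request:" as name(argument=value, ...) on one line, values as JSON. apply_moves: Moves the arm, as the interface text tells. Its arguments: {"type":"object","properties":{"claw":{"type":"array"},"xyz":{"type":"array"},"twist":{"type":"array"},"force":{"type":"number"}},"required":["claw","xyz","twist"]}

```bash
mkdir -p pics; cat > h.py <<'E'
import numpy as np, cv2
from workcell import bot
def grab(n,f=None):
    d=bot.grab_frame(n)
    if f: cv2.imwrite('pics/'+f,d['img'][:,:,::-1])
    return d
def fl(d): return 200/np.tan(np.radians(d['vfov'])/2)
def proj(d,P):
    P=np.atleast_2d(P); V=np.array(d['view']); c=P@V[:3,:3].T+V[:3,3]
    return np.c_[d['cx']+fl(d)*c[:,0]/-c[:,2], d['cy']-fl(d)*c[:,1]/-c[:,2]]
def ray(d,u,v):
    V=np.array(d['view']);R=V[:3,:3]
    r=R.T@np.array([(u-d['cx'])/fl(d),-(v-d['cy'])/fl(d),-1]); return -R.T@V[:3,3], r/np.linalg.norm(r)
def atz(d,u,v,z):
    o,r=ray(d,u,v); return o+r*(z-o[2])/r[2]
def tri(obs):
    A=np.zeros((3,3));b=np.zeros(3)
    for d,u,v in obs:
        o,r=ray(d,u,v);M=np.eye(3)-np.outer(r,r);A+=M;b+=M@o
    return np.linalg.solve(A,b)
E
python3 - <<'E'
from h import *
np.set_printoptions(precision=3,suppress=True)
ds=[grab(n) for n in('scene','side')]
print([k for k in ds[0]],{n:(d['vfov'],d['cx'],d['cy']) for n,d in zip('ab',ds)})
for c in('scene','side'):
  for q in('face_plate','spindle_stock','pin_hole','flux_pot','sink_block','marker'):
    print(c,q,[(np.round(x['position'],3),round(x['score'],2)) for x in bot.find_in(c,q)])
a=np.vstack([ds[0]['img'],ds[1]['img']])
cv2.imwrite('pics/a.png',cv2.resize(a,(480,600),interpolation=cv2.INTER_AREA)[:,:,::-1])
for n,d in zip('ab',ds): cv2.imwrite(f'pics/{n}0.png',d['img'][:,:,::-1])
s=bot.observe();print(s['position'],s['tool_rot'],s['clock'])
E
```

```text
['img', 'vfov', 'cx', 'cy', 'view'] {'a': (43.284080868546255, 312.9696819675376, 201.0274666865583), 'b': (49.907758948040446, 320.0931252386221, 198.8534642899359)}
scene face_plate [(array([ 0.451, -0.275,  0.007]), 0.8), (array([ 0.585, -0.361,  0.007]), 0.66)]
scene spindle_stock [(array([0.534, 0.185, 0.021]), 0.91)]
scene pin_hole [(array([ 0.449, -0.276,  0.011]), 0.93), (array([ 0.585, -0.362,  0.008]), 0.85)]
scene flux_pot [(array([ 0.665, -0.235,  0.03 ]), 0.7)]
scene sink_block [(array([0.658, 0.206, 0.021]), 0.7), (array([0.53 , 0.186, 0.021]), 0.48)]
scene marker [(array([ 0.339, -0.194,  0.013]), 0.79)]
side face_plate [(array([ 0.586, -0.359,  0.009]), 0.73)]
side spindle_stock [(array([0.535, 0.184, 0.029]), 0.77)]
side pin_hole [(array([ 0.587, -0.364,  0.014]), 0.83), (array([ 0.45 , -0.279,  0.011]), 0.56)]
side flux_pot [(array([ 0.672, -0.238,  0.03 ]), 0.58), (array([0.667, 0.203, 0.015]), 0.55)]
side sink_block [(array([0.667, 0.199, 0.016]), 0.52)]
side marker [(array([ 0.341, -0.19 ,  0.013]), 0.52), (array([ 0.448, -0.279,  0.013]), 0.28)]
[0.259 0.569 0.231] [-3.142  0.     2.715] 0.7
```

View pics/a0.png

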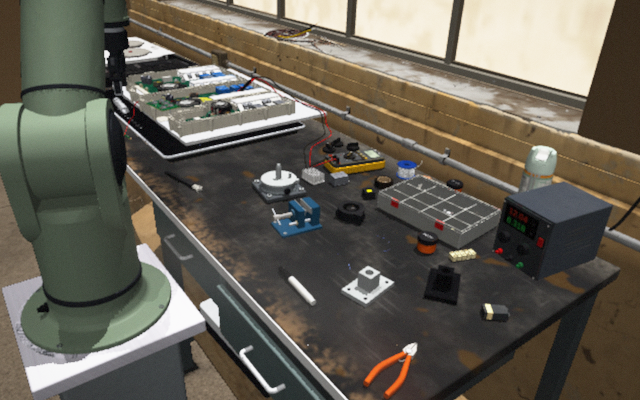

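View pics/b0.png

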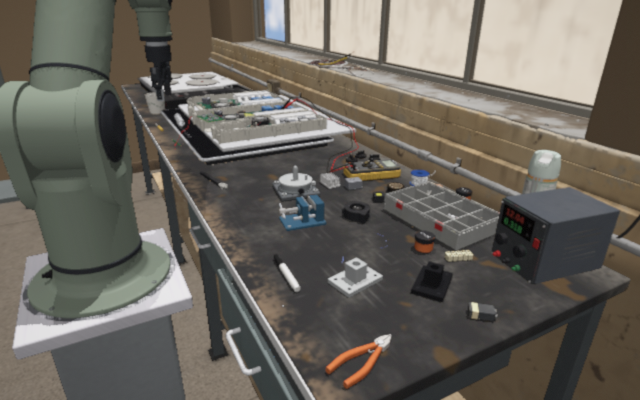

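The white plate at scene (368,283), side (355,275) is the steel one. The dark plate at scene (443,283), side (433,280) is the black look-alike. I'll confirm that from the wrist camera. Next I get the wrist camera geometry to plan the first move.

```bash
cat >> h.py <<'E'
from scipy.spatial.transform import Rotation as Ro
def plan(p,yaw,tilt=0):
    "shift in present tool axes and yaw change about tool z"
    s=bot.observe(); R=Ro.from_euler('xyz',s['tool_rot'])
    d=R.inv().apply(np.array(p)-s['position'])
    dy=(yaw-s['tool_rot'][2]+np.pi)%(2*np.pi)-np.pi
    print('now',np.round(s['position'],4),np.round(s['tool_rot'],4),'shift',np.round(d,4),'twist z',round(-dy,4),'t',s['clock'],'q7',round(s['qpos'][6],3))
E
python3 - <<'E'
from h import *
d=grab('wrist');V=np.array(d['view']);s=bot.observe();R=Ro.from_euler('xyz',s['tool_rot']).as_matrix()
o=-V[:3,:3].T@V[:3,3];print(d['vfov'],d['cx'],d['cy'],'cam in tool',R.T@(o-s['position']),'axis',R.T@(-V[2,:3]),'right',R.T@V[0,:3])
plan([0.50,0.15,0.25],1.86)
# spindle in both views
ds=[grab(n) for n in('scene','side')]
for n,d in zip('ab',ds):print(proj(d,[[.53,.185,.082],[.45,-.275,.044]]))
print('shaft top',tri([(ds[0],278,164),(ds[1],295,168)]),'boss top',tri([(ds[0],369,270),(ds[1],355,264)]))
E
```

```text
60.80748045512995 313.31851161502044 200.8676265570793 cam in tool [ 0.07432818 -0.00077599 -0.14268167] axis [-2.89028728e-01  6.33868668e-04  9.57320214e-01] right [ 8.97969585e-04  9.99999520e-01 -3.91017919e-04]
now [0.2588 0.5689 0.2313] [3.1416 0.     2.7148] shift [-0.393  -0.2815 -0.0187] twist z 0.8548 t 0.75 q7 -0.113
[[277.02501772 168.95831193]
 [366.61589729 276.70196446]]
[[292.42047495 170.06720273]
 [352.21342173 267.26181528]]
shaft top [0.55942133 0.22831163 0.07078819] boss top [ 0.46488061 -0.263977    0.04413207]
```

```bash
python3 -c "
from h import *
plan([0.545,0.19,0.25],2.715)"
```

```text
now [0.2587 0.5689 0.2313] [ 3.1416 -0.      2.7147] shift [-0.4175 -0.2264 -0.0187] twist z -0.0003 t 0.85 q7 -0.113
```

Request:
apply_moves(claw=[0.085,0.085,0.085,0.085,0.085,0.085,0.085,0.085,0.085,0.085,0.085,0.085,0.085], xyz=[[-0.017,-0.0095,-0.019],[-0.04,-0.0217,0],[-0.04,-0.0217,0],[-0.04,-0.0217,0],[-0.04,-0.0217,0],[-0.04,-0.0217,0],[-0.04,-0.0217,0],[-0.04,-0.0217,0],[-0.04,-0.0217,0],[-0.04,-0.0217,0],[-0.04,-0.0217,0],[0,0,0],[0,0,0]], twist=[[0,0,0],[0,0,0],[0,0,0],[0,0,0],[0,0,0],[0,0,0],[0,0,0],[0,0,0],[0,0,0],[0,0,0],[0,0,0],[0,0,0],[0,0,0]])

```text
clock: 2.15
position: [0.5449, 0.1892, 0.2502]
tool_rot: [-3.141, -0.0, 2.713]
force: [0.1, 0.0, 0.1]
grip_width: 0.085
finger_force: 0.0
```

```bash
python3 - <<'E'
from h import *
import pickle
d=grab('wrist','w1.png');pickle.dump(d,open('w1.pkl','wb'))
for q in('spindle_stock','spindle_axis'):
  try: print(q,[(np.round(x['position'],3),round(x['score'],2)) for x in bot.find_in('wrist',q)])
  except Exception as e: print(e)
plan([.545,.19,.25],2.715); print(bot.observe()['force'])
E
```

```text
spindle_stock [(array([0.539, 0.217, 0.04 ]), 0.86)]
spindle_axis [(array([0.543, 0.215, 0.04 ]), 0.79)]
now [0.544  0.1912 0.2503] [ 3.1413e+00 -3.0000e-04  2.7163e+00] shift [-0.0014 -0.0007  0.0003] twist z 0.0013 t 2.3 q7 0.74
[-0.93522025 -0.31569084  0.39967546]
```

View pics/w1.png

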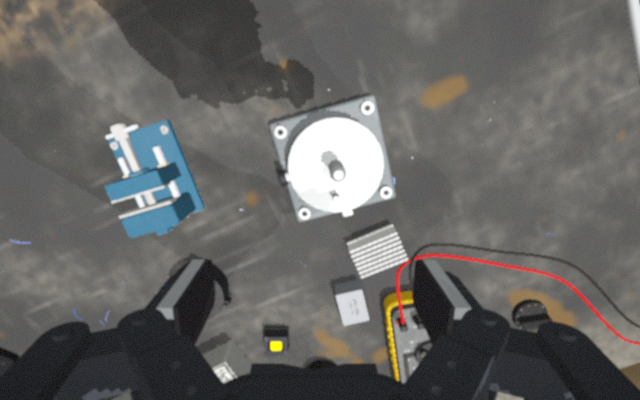

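Wrist view: the flange disc is at about (335,163) with the shaft top near (338,172). A small pin shows near (333,195), with the nose block at (347,213) and the heat sink at (378,250). I'll rectify it to the seat plane.

```bash
python3 - <<'E'
from h import *
import pickle
d=pickle.load(open('w1.pkl','rb'))
g=cv2.cvtColor(d['img'],cv2.COLOR_RGB2GRAY)
m=(g>215).astype(np.uint8);m[:,:250]=0;m[:,420:]=0;m[260:]=0
cs,_=cv2.findContours(m,0,1);c=max(cs,key=cv2.contourArea)
c=cv2.convexHull(c)[:,0,:].astype(float)
P=np.array([atz(d,u,v,.04)[:2] for u,v in c])
from scipy.optimize import least_squares
r=least_squares(lambda p:np.hypot(P[:,0]-p[0],P[:,1]-p[1])-p[2],[.54,.21,.05],loss='soft_l1',f_scale=.0005).x
print('flange',r)
# rectified view at z=.04, 0.25mm/px, x right y up
N=560;s=.00025
cx,cy=r[:2]
ys,xs=np.mgrid[0:N,0:N];W=np.c_[cx+(xs.ravel()-N/2)*s,cy-(ys.ravel()-N/2)*s,np.full(N*N,.04)]
uv=proj(d,W).astype(np.float32).reshape(N,N,2)
I=cv2.remap(d['img'],uv[...,0],uv[...,1],cv2.INTER_CUBIC)
I=np.clip((I.astype(float)-0)*1.0,0,255).astype(np.uint8)
cv2.circle(I,(N//2,N//2),3,(255,0,0),1);cv2.circle(I,(N//2,N//2),200,(255,0,0),1)
cv2.imwrite('pics/rect1.png',I[:,:,::-1])
E
```

```text
flange [0.54966273 0.21205706 0.05036862]
```

View pics/rect1.png

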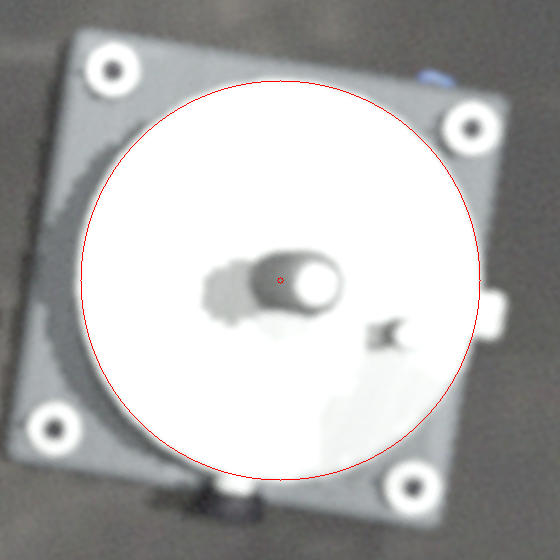

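```bash
python3 -c "
from h import *
plan([0.545,0.212,0.15],2.715)"
```

```text
now [0.544  0.1912 0.2503] [ 3.1413e+00 -3.0000e-04  2.7163e+00] shift [0.0077 0.0193 0.1003] twist z 0.0013 t 2.3 q7 0.74
```

Request:
apply_moves(claw=[0.085,0.085,0.085,0.085,0.085], xyz=[[0.003,0.006,0.034],[0.003,0.006,0.033],[0.002,0.007,0.033],[0,0,0],[0,0,0]], twist=[[0,0,0],[0,0,0],[0,0,0],[0,0,0],[0,0,0]])

```text
clock: 2.8
position: [0.5449, 0.2112, 0.151]
tool_rot: [-3.141, -0.0, 2.716]
force: [-0.2, 0.6, 0.8]
grip_width: 0.0851
finger_force: 0.0
```

```bash
python3 - <<'E'
from h import *
import pickle
d=grab('wrist','w2.png');pickle.dump(d,open('w2.pkl','wb'))
cx,cy=.5497,.2121
N=480;s=.00025
ys,xs=np.mgrid[0:N,0:N];o=[]
for z in(.04,.054):
  W=np.c_[cx+(xs.ravel()-N/2)*s,cy-(ys.ravel()-N/2)*s,np.full(N*N,z)]
  uv=proj(d,W).astype(np.float32).reshape(N,N,2)
  I=cv2.remap(d['img'],uv[...,0],uv[...,1],cv2.INTER_CUBIC).astype(float)
  g=I.mean(2); I=np.where(g>200,80+(g-200)*3.2,g*.4).clip(0,255).astype(np.uint8)
  I=cv2.cvtColor(I,cv2.COLOR_GRAY2BGR)
  cv2.circle(I,(N//2,N//2),200,(0,0,255),1);cv2.circle(I,(N//2,N//2),128,(0,0,255),1);cv2.circle(I,(N//2,N//2),2,(0,0,255),1)
  o.append(I[:,70:470] if 1 else I)
cv2.imwrite('pics/rect2.png',np.hstack(o))
E
```

```text
(no output)
```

View pics/rect2.png

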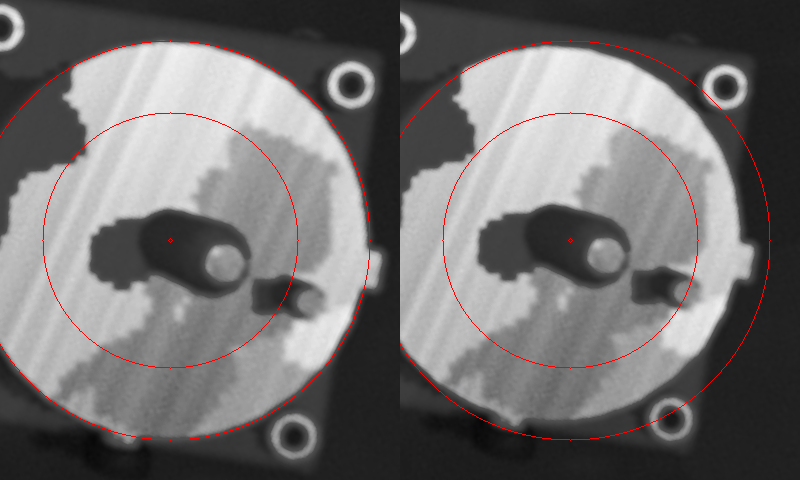

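The pin shows clearly at (685,291) in the z=0.054 rectified panel, about 31.5 mm off the axis at a world angle of about -24°. The flange circle fits at z=0.04. Next I go and view the plate.

```bash
python3 - <<'E'
from h import *
import pickle
d1,d2=[pickle.load(open(f'w{i}.pkl','rb')) for i in(1,2)]
p=lambda d,x,y,z:(d,*proj(d,[[x,y,z]])[0])
cx,cy=.5497,.2121
print('shaft top',tri([p(d1,cx+.009,cy-.0008,.04),p(d2,cx+.0135,cy-.0055,.04)]),'pin top',tri([p(d1,cx+.032,cy-.0132,.04),p(d2,cx+(310-170)*.00025,cy-(301-240)*.00025,.04)]))
plan([.46,-.265,.22],1.02)
E
```

```text
shaft top [0.54912857 0.2122503  0.08138765] pin top [0.57577683 0.20027532 0.06057903]
now [0.5455 0.2111 0.1518] [3.1407e+00 9.0000e-04 2.7153e+00] shift [-0.119  -0.4688 -0.0685] twist z 1.6953 t 2.85 q7 0.715
```

Request:
apply_moves(claw=[0.085,0.085,0.085,0.085,0.085,0.085,0.085,0.085,0.085,0.085,0.085,0.085,0.085,0.085], xyz=[[0,0,-0.035],[0,0,-0.034],[-0.0108,-0.0426,0],[-0.0108,-0.0426,0],[-0.0108,-0.0426,0],[-0.0108,-0.0426,0],[-0.0108,-0.0426,0],[-0.0108,-0.0426,0],[-0.0108,-0.0426,0],[-0.0108,-0.0426,0],[-0.0108,-0.0426,0],[-0.0108,-0.0426,0],[-0.0108,-0.0426,0],[0,0,0]], twist=[[0,0,0],[0,0,0],[0,0,0],[0,0,0],[0,0,0],[0,0,0],[0,0,0],[0,0,0],[0,0,0],[0,0,0],[0,0,0],[0,0,0],[0,0,0],[0,0,0]])

```text
clock: 4.25
position: [0.4576, -0.2711, 0.2215]
tool_rot: [-3.14, 0.004, 2.708]
force: [0.6, 0.9, -0.4]
grip_width: 0.0851
finger_force: 0.0
```

Request:
apply_moves(claw=[0.085,0.085,0.085,0.085,0.085,0.085,0.085,0.085,0.085,0.085,0.085,0.085,0.085,0.085], xyz=[[0,0,0],[0,0,0],[0,0,0],[0,0,0],[0,0,0],[0,0,0],[0,0,0],[0,0,0],[0,0,0],[0,0,0],[0,0,0],[0,0,0],[0,0,0],[0,0,0]], twist=[[0,0,0.141],[0,0,0.141],[0,0,0.141],[0,0,0.141],[0,0,0.141],[0,0,0.141],[0,0,0.141],[0,0,0.141],[0,0,0.141],[0,0,0.141],[0,0,0.141],[0,0,0.141],[0,0,0],[0,0,0]])

```text
clock: 5.65
position: [0.4597, -0.2649, 0.2203]
tool_rot: [3.14, -0.001, 1.028]
force: [-0.3, -1.2, 0.8]
grip_width: 0.085
finger_force: 0.0
```

```bash
python3 - <<'E'
from h import *
import pickle
d=grab('wrist','w3.png');pickle.dump(d,open('w3.pkl','wb'))
for q in('face_plate','pin_hole'):
  print(q,[(np.round(x['position'],3),round(x['score'],2)) for x in bot.find_in('wrist',q)])
plan([.46,-.265,.22],1.02)
E
```

```text
face_plate [(array([ 0.467, -0.265,  0.012]), 0.92), (array([ 0.598, -0.342,  0.011]), 0.82)]
pin_hole [(array([ 0.592, -0.34 ,  0.011]), 0.92), (array([ 0.468, -0.261,  0.006]), 0.77)]
now [ 0.4594 -0.265   0.2198] [ 3.1409e+00 -7.0000e-04  1.0255e+00] shift [ 0.0003  0.0005 -0.0002] twist z 0.0055 t 5.8 q7 0.191
```

View pics/w3.png

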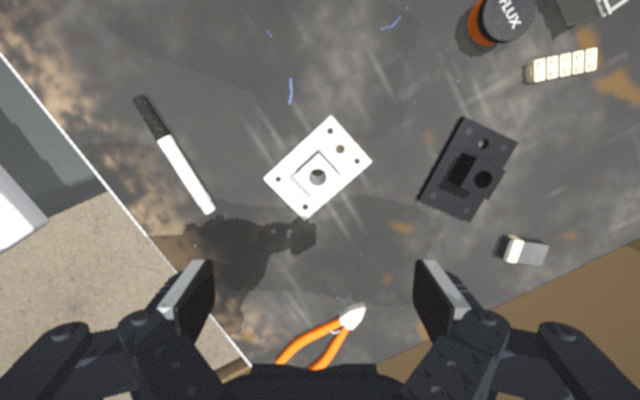

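Wrist view: the white steel plate is at (318,167), with its pin hole at (340,149) and the bore at (318,177). The black look-alike is at (468,170), pliers at (330,340) and the marker at (178,155). The white one matches "steel, boss up". I'll measure it and take one enlarged rectified crop.

```bash
cat > plate.py <<'E'
from h import *
import pickle,sys
d=pickle.load(open(sys.argv[1],'rb'))
g=cv2.cvtColor(d['img'],cv2.COLOR_RGB2GRAY)
m=(g>150).astype(np.uint8);m[:90]=0;m[245:]=0;m[:,:235]=0;m[:,400:]=0
cs,_=cv2.findContours(m,0,1);c=max(cs,key=cv2.contourArea)
P=np.array([atz(d,u,v,.01)[:2] for u,v in c[:,0,:]],np.float32)
r=cv2.minAreaRect((P*1000).astype(np.float32));B=cv2.boxPoints(r)/1000
print('centre,size mm,angle',r); print(B)
ctr=np.array(r[0])/1000
N=560;s=.00022;o=[]
ys,xs=np.mgrid[0:N,0:N]
for z in(.01,.044):
  W=np.c_[ctr[0]+(xs.ravel()-N/2)*s,ctr[1]-(ys.ravel()-N/2)*s,np.full(N*N,z)]
  uv=proj(d,W).astype(np.float32).reshape(N,N,2)
  I=cv2.remap(d['img'],uv[...,0],uv[...,1],cv2.INTER_CUBIC).astype(float).mean(2)
  I=np.where(I>170,40+(I-170)*2.5,I*.24).clip(0,255).astype(np.uint8)
  I=cv2.cvtColor(I,cv2.COLOR_GRAY2BGR)
  if z==.01: cv2.polylines(I,[np.int32(np.c_[(B[:,0]-ctr[0])/s+N/2,-(B[:,1]-ctr[1])/s+N/2])],True,(0,0,255))
  cv2.circle(I,(N//2,N//2),2,(0,0,255),1)
  o.append(I[:,80:480])
cv2.imwrite('pics/plate_%s.png'%sys.argv[1][:2],np.hstack(o))
E
python3 plate.py w3.pkl
```

```text
centre,size mm,angle ((463.2339782714844, -266.21844482421875), (98.91907501220703, 68.24614715576172), 11.649835586547852)
[[ 0.40790284 -0.24278568]
 [ 0.4216838  -0.30962595]
 [ 0.5185651  -0.28965122]
 [ 0.50478417 -0.22281094]]
```

View pics/plate_w3.png

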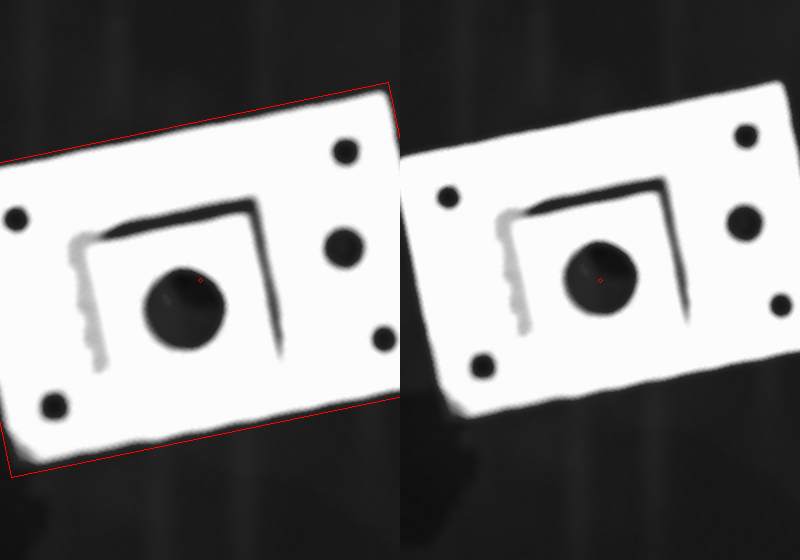

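Measured plate: centre (0.4632, -0.2659), yaw 0.203. The bore seen at z=0.044 lies over the centre of the corner-hole pattern at z=0.01, which supports the heights. The pin hole is on the +x side at (344,247). I'll grip along plate x with TCP yaw 1.774 to keep joint 7 in range. The tips stay about 5.5 mm above the plate, clear of the 4 mm of pin that will stick up.

```bash
python3 - <<'E'
from h import *
plan([.4632,-.2659,.11],1.774)
E
```

```text
now [ 0.4594 -0.265   0.2198] [ 3.1409e+00 -7.0000e-04  1.0255e+00] shift [0.0011 0.0036 0.1098] twist z -0.7485 t 5.8 q7 0.191
```

Request:
apply_moves(claw=[0.085,0.085,0.085,0.085,0.085,0.085,0.085,0.085], xyz=[[0.0011,0.0036,0.01],[0,0,0.02],[0,0,0.02],[0,0,0.02],[0,0,0.02],[0,0,0.02],[0,0,0],[0,0,0]], twist=[[0,0,-0.1247],[0,0,-0.1247],[0,0,-0.1247],[0,0,-0.1247],[0,0,-0.1247],[0,0,-0.1247],[0,0,0],[0,0,0]])

```text
clock: 6.6
position: [0.4629, -0.2664, 0.1098]
tool_rot: [3.142, -0.0, 1.767]
force: [0.9, 0.4, -0.7]
grip_width: 0.0853
finger_force: 0.0
```

```bash
python3 - <<'E'
from h import *
import pickle
d=grab('wrist','w4.png');pickle.dump(d,open('w4.pkl','wb'))
d3=pickle.load(open('w3.pkl','rb'))
c=np.array([.4632,-.2658])
g=cv2.cvtColor(d['img'],cv2.COLOR_RGB2GRAY)
def hole(d,p,rad,thr=110):
    g=cv2.cvtColor(d['img'],cv2.COLOR_RGB2GRAY);u=proj(d,[p])[0]
    m=np.zeros_like(g);cv2.circle(m,tuple(int(round(x)) for x in u),int(rad),1,-1)
    k=((g<thr)&(m>0)).astype(np.uint8);n,l,st,ce=cv2.connectedComponentsWithStats(k)
    i=1+np.argmax(st[1:,4]);return u,ce[i],st[i]
for dd,r in((d3,12),(d,22)):
    print(hole(dd,[*c,.044],r))
a=hole(d3,[*c,.044],12)[1];b=hole(d,[*c,.044],22)[1]
print('bore tri',tri([(d3,*a),(d,*b)]),atz(d3,*a,.044),atz(d,*b,.044))
h=[c[0]+.032*np.cos(.203),c[1]+.032*np.sin(.203),.01]
a=hole(d3,h,9)[1];b=hole(d,h,14)[1];print('pin hole tri',tri([(d3,*a),(d,*b)]),'at z .01',atz(d,*b,.01),'exp',h)
plan([.4632,-.2659,.0155],1.774)
E
```

```text
(array([317.24273454, 176.71822316]), array([317.4       , 172.46666667]), array([313, 170,  10,   6,  45], dtype=int32))
(array([315.43406023, 215.75071616]), array([323.8630137 , 217.17808219]), array([319, 210,   9,  16,  73], dtype=int32))
bore tri [ 0.46704485 -0.25910779  0.0625095 ] [ 0.46545569 -0.2623211   0.044     ] [ 0.4687523  -0.26568911  0.044     ]
pin hole tri [ 0.49643569 -0.26029426  0.00174044] at z .01 [ 0.49449373 -0.2587908   0.01      ] exp [np.float64(0.49454291713429044), np.float64(-0.25934852377257694), 0.01]
now [ 0.4632 -0.2664  0.1102] [3.1409e+00 5.0000e-04 1.7676e+00] shift [0.0006 0.     0.0947] twist z -0.0064 t 6.65 q7 0.881
```

```bash
python3 - <<'E'
import pickle
from h import *
d3,d=[pickle.load(open(f'w{i}.pkl','rb')) for i in(3,4)]
c=[.4632,-.2658,.044];o=[]
for t in(170,190):
  pts=[]
  for dd,r in((d3,14),(d,28)):
    g=cv2.cvtColor(dd['img'],cv2.COLOR_RGB2GRAY);u=proj(dd,[c])[0]
    m=np.zeros_like(g);cv2.circle(m,tuple(int(round(x)) for x in u),r,1,-1)
    n,l,st,ce=cv2.connectedComponentsWithStats(((g<t)&(m>0)).astype(np.uint8))
    i=l[int(u[1]),int(u[0])] or 1+np.argmax(st[1:,4]);pts.append((dd,*ce[i]));print(t,u,ce[i],st[i])
  print('tri',tri(pts),[atz(*p,.044) for p in pts])
u=proj(d,[c])[0].astype(int);I=d['img'][u[1]-90:u[1]+90,u[0]-130:u[0]+130,::-1];cv2.imwrite('pics/c4.png',cv2.resize(I,None,fx=2.5,fy=2.5))
E
```

```text
170 [317.24273454 176.71822316] [317.78181818 176.29090909] [310 170  16  14 165]
170 [315.43406023 215.75071616] [313.65988024 220.8       ] [293 203  43  35 835]
tri [ 0.4633676  -0.26570056  0.05060775] [array([ 0.46385611, -0.26570779,  0.044     ]), array([ 0.46275653, -0.26943254,  0.044     ])]
190 [317.24273454 176.71822316] [317.47761194 176.55721393] [310 169  16  16 201]
190 [315.43406023 215.75071616] [314.08876474 219.73308504] [ 288  198   52   41 1611]
tri [ 0.46323866 -0.26559607  0.04978481] [array([ 0.46347329, -0.26578094,  0.044     ]), array([ 0.46288498, -0.26865536,  0.044     ])]
```

View pics/c4.png

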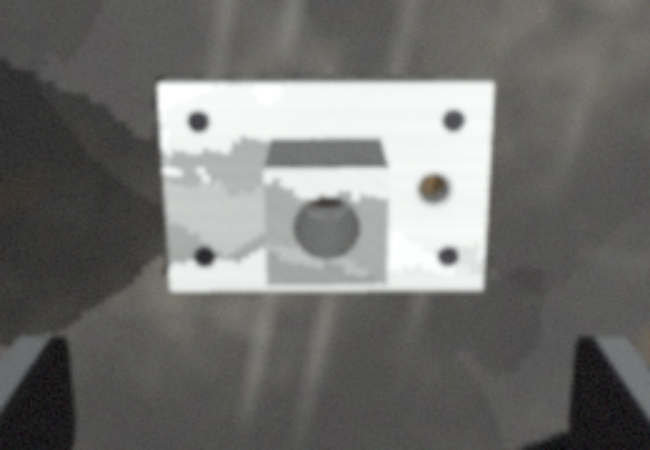

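The crop shows the white boss-up plate square to the gripper. The bore is at crop (327,228), within 0.5 px of the prediction for z=0.044, so two views agree, and the pin hole is at (433,187). Descending and gripping.

Request:
apply_moves(claw=[0.085,0.085,0.085,0.085,0.085,0.085,0.085,0.085], xyz=[[0.0006,0,0.015],[0,0,0.02],[0,0,0.02],[0,0,0.02],[0,0,0.014],[0,0,0.0055],[0,0,0],[0,0,0]], twist=[[0,0,-0.006],[0,0,0],[0,0,0],[0,0,0],[0,0,0],[0,0,0],[0,0,0],[0,0,0]])

```text
clock: 7.45
position: [0.4632, -0.2657, 0.0156]
tool_rot: [3.141, 0.001, 1.777]
force: [0.1, -0.1, 0.3]
grip_width: 0.0848
finger_force: 0.0
```

Request:
apply_moves(claw=[0.04,0.03,0.02,0.02,0.02,0.02,0.02,0.02,0.02,0.02], xyz=[[0,0,0],[0,0,0],[0,0,0],[0,0,0],[0,0,0],[0,0,0],[0,0,0],[0,0,0],[0,0,0],[0,0,0]], twist=[[0,0,0],[0,0,0],[0,0,0],[0,0,0],[0,0,0],[0,0,0],[0,0,0],[0,0,0],[0,0,0],[0,0,0]], force=60)

```text
clock: 8.45
position: [0.463, -0.2655, 0.0152]
tool_rot: [3.141, 0.0, 1.777]
force: [-0.9, 0.8, 9.0]
grip_width: 0.0311
finger_force: 60.3
```

Request:
apply_moves(claw=[0.02,0.02,0.02,0.02,0.02,0.02,0.02,0.02], xyz=[[0,0,-0.005],[0,0,-0.015],[0,0,-0.025],[0,0,-0.025],[0,0,-0.025],[0,0,-0.025],[0,0,-0.01],[0,0,0]], twist=[[0,0,0],[0,0,0],[0,0,0],[0,0,0],[0,0,0],[0,0,0],[0,0,0],[0,0,0]])

```text
clock: 9.25
position: [0.4634, -0.2655, 0.1462]
tool_rot: [3.139, 0.001, 1.777]
force: [1.0, 0.4, -2.9]
grip_width: 0.0309
finger_force: 60.2
```

```bash
python3 - <<'E'
from h import *
import pickle
d=grab('wrist','w5.png');pickle.dump(d,open('w5.pkl','wb'))
s=bot.observe();print(s['force'],s['moment'],s['grip_width'])
R=Ro.from_euler('xyz',s['tool_rot']).as_matrix()
p=s['position']
u=proj(d,[p+R@np.array([0,0,-.0285])])[0];print('expected bore px',u)   # boss top 28.5mm behind TCP
x,y=u.astype(int);I=d['img'][max(0,y-75):y+75,x-130:x+130,::-1];print('crop origin',x-130,max(0,y-75))
I=np.clip(I.astype(float)*1.3,0,255).astype(np.uint8)
cv2.imwrite('pics/c5.png',cv2.resize(I,None,fx=3,fy=3,interpolation=cv2.INTER_CUBIC))
plan([.5494,.2122,p[2]],1.154)
E
```

```text
[-0.11530223  0.44135859 -4.03947137] [ 0.00506748 -0.0345985   0.00125665] 0.030897899678767216
expected bore px [314.92592844 295.61233803]
crop origin 184 220
now [ 0.4629 -0.2652  0.145 ] [3.1409e+00 2.0000e-04 1.7772e+00] shift [0.4495 0.1825 0.    ] twist z 0.6232 t 9.3 q7 0.867
```

View pics/c5.png

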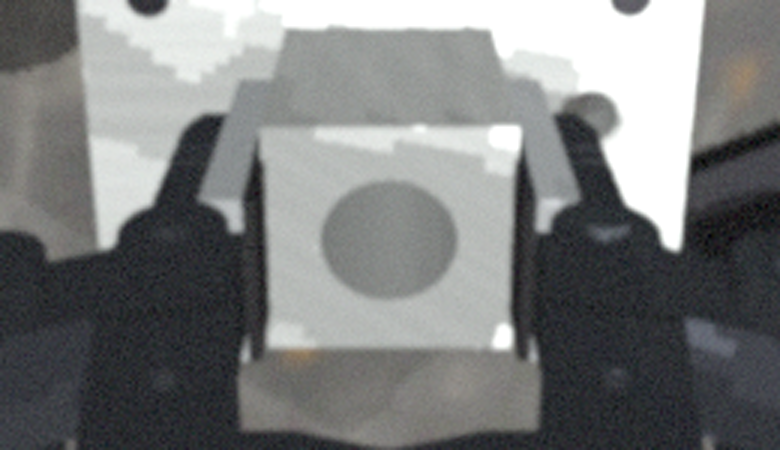

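The plate is held square. The boss-top bore appears at crop (389,239), which is px (313.7,299.7) and about 1.3 mm towards tool -x of nominal. That is well inside the taper's capture range. Moving over the spindle.

Request:
apply_moves(claw=[0.02,0.02,0.02,0.02,0.02,0.02,0.02,0.02,0.02,0.02,0.02,0.02,0.02,0.02,0.02,0.02,0.02,0.02], xyz=[[0.02,0.008,0],[0.0375,0.0152,0],[0.0375,0.0152,0],[0.0375,0.0152,0],[0.0375,0.0152,0],[0.0375,0.0152,0],[0.0375,0.0152,0],[0.0375,0.0152,0],[0.0375,0.0152,0],[0.0375,0.0152,0],[0.0375,0.0152,0],[0.0375,0.0152,0],[0.017,0.0073,0],[0,0,0],[0,0,0],[0,0,0],[0,0,0],[0,0,0]], twist=[[0,0,0],[0,0,0],[0,0,0],[0,0,0],[0,0,0],[0,0,0],[0,0,0],[0,0,0],[0,0,0],[0,0,0],[0,0,0],[0,0,0],[0,0,0.123],[0,0,0.125],[0,0,0.125],[0,0,0.125],[0,0,0.125],[0,0,0]])

```text
clock: 11.1
position: [0.5487, 0.2118, 0.1433]
tool_rot: [-3.141, 0.002, 1.152]
force: [0.5, -0.4, -3.0]
grip_width: 0.0314
finger_force: 60.0
```

```bash
python3 - <<'E'
from h import *
s=bot.observe();print(s['force'],s['moment'],s['grip_width'],s['qpos'])
for n in('scene','side'): grab(n,f'{n}6.png')
plan([.5494,.2122,s['position'][2]],1.154)
E
```

```text
[ 0.50326705 -0.446198   -2.9788098 ] [ 0.00642386 -0.02265268 -0.04813465] 0.03143106496714414 [-0.82917704  0.63740332  0.53138051  1.79705867 -0.42194979  0.82462947
 -0.51036995]
now [0.549  0.2118 0.1438] [-3.1409e+00  1.5000e-03  1.1578e+00] shift [0.0005 0.0002 0.0005] twist z 0.0038 t 11.2 q7 -0.506
```

Request:
apply_moves(claw=[0.02,0.02,0.02,0.02,0.02,0.02,0.02,0.02,0.02,0.02], xyz=[[0.001,0,0.01],[0,0,0.015],[0,0,0.01],[0,0,0.005],[0,0,0.003],[0,0,0.002],[0,0,0.002],[0,0,0.002],[0,0,0],[0,0,0]], twist=[[0,0,0],[0,0,0],[0,0,0],[0,0,0],[0,0,0],[0,0,0],[0,0,0],[0,0,0],[0,0,0],[0,0,0]])

```text
clock: 12.2
position: [0.5499, 0.2129, 0.0959]
tool_rot: [3.141, -0.0, 1.154]
force: [0.1, -0.2, -2.9]
grip_width: 0.0313
finger_force: 60.0
```

Request:
apply_moves(claw=[0.02,0.02,0.02,0.02,0.02,0.02,0.02], xyz=[[0,0,0.001],[0,0,0.001],[0,0,0.001],[0,0,0.001],[0,0,0.001],[0,0,0],[0,0,0]], twist=[[0,0,0],[0,0,0],[0,0,0],[0,0,0],[0,0,0],[0,0,0],[0,0,0]])

```text
clock: 12.9
position: [0.5498, 0.2128, 0.0908]
tool_rot: [3.142, 0.0, 1.154]
force: [-0.6, -0.0, -3.8]
grip_width: 0.0313
finger_force: 60.0
```

Request:
apply_moves(claw=[0.02,0.02,0.02,0.02,0.02], xyz=[[0,0,0.001],[0,0,0.001],[0,0,0.001],[0,0,0],[0,0,0]], twist=[[0,0,0],[0,0,0],[0,0,0],[0,0,0],[0,0,0]])

```text
clock: 13.4
position: [0.5498, 0.2129, 0.0878]
tool_rot: [-3.142, -0.0, 1.154]
force: [0.4, 0.2, -3.7]
grip_width: 0.0307
finger_force: 60.0
```

Request:
apply_moves(claw=[0.02,0.02,0.02,0.02,0.02,0.02,0.02,0.02], xyz=[[0,0,0.001],[0,0,0.001],[0,0,0.002],[0,0,0.002],[0,0,0.002],[0,0,0.002],[0,0,0],[0,0,0]], twist=[[0,0,0],[0,0,0],[0,0,0],[0,0,0],[0,0,0],[0,0,0],[0,0,0],[0,0,0]])

```text
clock: 14.2
position: [0.5498, 0.2128, 0.0778]
tool_rot: [-3.142, 0.0, 1.154]
force: [-0.5, -0.0, -2.4]
grip_width: 0.0311
finger_force: 60.0
```

Request:
apply_moves(claw=[0.02,0.02,0.02,0.02,0.02,0.02,0.02], xyz=[[0,0,0.001],[0,0,0.001],[0,0,0.001],[0,0,0.001],[0,0,0.001],[0,0,0.001],[0,0,0]], twist=[[0,0,0],[0,0,0],[0,0,0],[0,0,0],[0,0,0],[0,0,0],[0,0,0]])

```text
clock: 14.9
position: [0.5497, 0.2128, 0.0716]
tool_rot: [-3.141, 0.0, 1.154]
force: [-0.4, -0.7, -2.7]
grip_width: 0.0312
finger_force: 60.0
```

Request:
apply_moves(claw=[0.02,0.02,0.02,0.02,0.02], xyz=[[0,0,0.0005],[0,0,0.0005],[0,0,0.0005],[0,0,0.0005],[0,0,0]], twist=[[0,0,0],[0,0,0],[0,0,0],[0,0,0],[0,0,0]])

```text
clock: 15.4
position: [0.5498, 0.2129, 0.0698]
tool_rot: [3.142, 0.0, 1.154]
force: [0.1, 0.4, -2.7]
grip_width: 0.0311
finger_force: 60.0
```

Request:
apply_moves(claw=[0.02,0.02,0.02,0.02], xyz=[[0,0,0.0005],[0,0,0.0005],[0,0,0.0005],[0,0,0]], twist=[[0,0,0],[0,0,0],[0,0,0],[0,0,0]])

```text
clock: 15.8
position: [0.5498, 0.2129, 0.0682]
tool_rot: [-3.142, 0.0, 1.154]
force: [0.9, 0.1, -2.6]
grip_width: 0.0312
finger_force: 60.0
```

Request:
apply_moves(claw=[0.02,0.02,0.02,0.02,0.02], xyz=[[0,0,0.0005],[0,0,0.0005],[0,0,0.0005],[0,0,0.0005],[0,0,0]], twist=[[0,0,0],[0,0,0],[0,0,0],[0,0,0],[0,0,0]])

```text
clock: 16.3
position: [0.5498, 0.2129, 0.0662]
tool_rot: [-3.142, 0.0, 1.154]
force: [0.5, 0.1, -2.9]
grip_width: 0.031
finger_force: 60.0
```

Request:
apply_moves(claw=[0.02,0.02,0.02,0.02,0.02], xyz=[[0,0,0.001],[0,0,0.001],[0,0,0.001],[0,0,0.001],[0,0,0]], twist=[[0,0,0],[0,0,0],[0,0,0],[0,0,0],[0,0,0]])

```text
clock: 16.8
position: [0.5498, 0.2128, 0.0621]
tool_rot: [-3.141, 0.0, 1.154]
force: [0.8, -1.5, -2.5]
grip_width: 0.0313
finger_force: 60.0
```

The pin has already entered the hole: the underside is at about 0.047 with no reaction. Continuing to the seat.

Request:
apply_moves(claw=[0.02,0.02,0.02,0.02,0.02,0.02], xyz=[[0,0,0.001],[0,0,0.001],[0,0,0.001],[0,0,0.001],[0,0,0.001],[0,0,0]], twist=[[0,0,0],[0,0,0],[0,0,0],[0,0,0],[0,0,0],[0,0,0]])

```text
clock: 17.4
position: [0.5498, 0.2128, 0.0571]
tool_rot: [-3.141, 0.0, 1.154]
force: [0.5, 0.8, -3.0]
grip_width: 0.0314
finger_force: 60.0
```

Request:
apply_moves(claw=[0.02,0.02,0.02,0.02,0.02], xyz=[[0,0,0.0003],[0,0,0.0003],[0,0,0.0003],[0,0,0.0003],[0,0,0]], twist=[[0,0,0],[0,0,0],[0,0,0],[0,0,0],[0,0,0]])

```text
clock: 17.9
position: [0.5498, 0.2128, 0.0561]
tool_rot: [-3.142, 0.0, 1.154]
force: [0.4, -0.4, -3.4]
grip_width: 0.031
finger_force: 60.0
```

Request:
apply_moves(claw=[0.02,0.02,0.02], xyz=[[0,0,0.0003],[0,0,0.0003],[0,0,0]], twist=[[0,0,0],[0,0,0],[0,0,0]])

```text
clock: 18.2
position: [0.5498, 0.2129, 0.0555]
tool_rot: [-3.142, 0.0, 1.154]
force: [-0.3, -0.0, -3.7]
grip_width: 0.0307
finger_force: 60.0
```

Request:
apply_moves(claw=[0.02,0.02,0.02], xyz=[[0,0,0.0003],[0,0,0.0003],[0,0,0]], twist=[[0,0,0],[0,0,0],[0,0,0]])

```text
clock: 18.5
position: [0.5499, 0.2129, 0.0553]
tool_rot: [-3.142, -0.0, 1.154]
force: [-3.8, -0.8, 6.4]
grip_width: 0.0313
finger_force: 61.3
```

Contact came at TCP z 0.0553, which matches the seated height, with about 10 N of reaction. Releasing and retreating straight up.

Request:
apply_moves(claw=[0.031,0.036,0.042,0.048,0.048,0.048], xyz=[[0,0,0],[0,0,0],[0,0,0],[0,0,0],[0,0,0],[0,0,0]], twist=[[0,0,0],[0,0,0],[0,0,0],[0,0,0],[0,0,0],[0,0,0]])

```text
clock: 19.1
position: [0.5498, 0.2129, 0.0549]
tool_rot: [3.142, 0.0, 1.154]
force: [-0.2, -0.3, 1.1]
grip_width: 0.0479
finger_force: 0.0
```

Request:
apply_moves(claw=[0.048,0.048,0.048,0.048,0.048,0.048,0.06,0.085,0.085,0.085], xyz=[[0,0,-0.004],[0,0,-0.008],[0,0,-0.015],[0,0,-0.025],[0,0,-0.025],[0,0,-0.025],[0,0,-0.02],[0,0,-0.01],[0,0,0],[0,0,0]], twist=[[0,0,0],[0,0,0],[0,0,0],[0,0,0],[0,0,0],[0,0,0],[0,0,0],[0,0,0],[0,0,0],[0,0,0]])

```text
clock: 20.1
position: [0.5495, 0.2129, 0.1865]
tool_rot: [-3.141, 0.0, 1.154]
force: [-0.3, 0.2, 0.2]
grip_width: 0.085
finger_force: 0.0
```

```bash
python3 - <<'E'
from h import *
d=grab('wrist');s=bot.observe();print(s['position'],s['force'],s['clock'])
c=np.array([.5497,.2123]);a=-.417;o=[]
N=400;sc=.0003
ys,xs=np.mgrid[0:N,0:N]
for z in(.05,.084):
  W=np.c_[c[0]+(xs.ravel()-N/2)*sc,c[1]-(ys.ravel()-N/2)*sc,np.full(N*N,z)]
  uv=proj(d,W).astype(np.float32).reshape(N,N,2)
  I=cv2.remap(d['img'],uv[...,0],uv[...,1],cv2.INTER_CUBIC)[:,:,::-1].copy()
  L=96,64
  if z>.08:L=32,32
  Q=np.array([[1,1],[-1,1],[-1,-1],[1,-1]])*np.array(L)/2000@np.array([[np.cos(a),np.sin(a)],[-np.sin(a),np.cos(a)]])
  cv2.polylines(I,[np.int32(np.c_[Q[:,0]/sc+N/2,-Q[:,1]/sc+N/2])],True,(0,0,255))
  o.append(I)
cv2.imwrite('pics/fin.png',np.hstack(o))
E
```

```text
[0.54938866 0.21282569 0.18616274] [-0.16065105  0.69002425 -0.97429024] 20.15
```

View pics/fin.png

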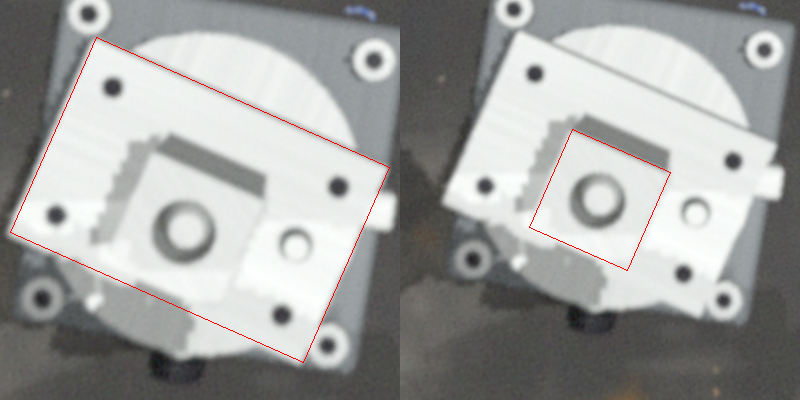

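The final view shows the plate outline matching the z=0.05 and z=0.084 models. The shaft is in the bore at (185,230) and the pin is visible in its hole at (296,245). The gripper is clear, so I'm handing in.

```bash
python3 -c "
from workcell import bot
print(bot.job_done())"
```

```text
the job is handed in; nothing more can be done
None
```

The face plate sits flush on the spindle flange with the drive pin in its hole; the camera had located the pin, so it dropped on without a turning search. The highest reaction read was about 10 N, the plate is released with the gripper clear, the arm went nowhere near the flux pot, heat sink or marker once the plate was gripped, and I handed in at about 20 s.

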